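Stand the domed pipe end in the dished stand

TASK

Two short pipe stubs stand on the welding bench: one is welded to a round-bottomed (domed) end cap, the other to a flat flange. Pick up the domed one and set it, dome down, into the hollow of the dished stand so that it settles fully home and stands upright, ready for welding. Set it down rather than dropping it, let go, and leave the flanged stub where it stands.

Things in the scene. Friction and masses are not known exactly. Their poses are not given: they have to be found in the camera images.
- domed_stub: Loose steel pipe stub on a domed end cap, 0.3-0.5 kg, upright. Origin: centre of underside, z up along the pipe. Cap 72 mm across, convex downward (sphere radius 36 mm, 30 mm flat at the very bottom), flat shoulder 39 mm above the origin. From there a round pipe, 28 mm diameter, rises to 84 mm: pinch it from above, any direction, about 66 mm above the origin. Yaw does not matter.
- flanged_stub: Bystander, leave alone: a like loose stub (28 mm pipe, top at 84 mm) on a flat round flange 80 mm across, 14 mm thick, with four dark bolt holes. Origin: centre of underside, z up. Stands left or right of the domed stub, 120 mm or more away.
- dish_stand: Fixed dark steel stand with a cup on top. Round foot 110 mm across, 10 mm thick; origin: centre of its underside on the bench, z up. Cup rim 58 mm above the origin, 84 mm across outside, 74 inside; inside a cone narrowing to 40 mm at its floor, 29 mm up. Seated home, the domed stub's origin is about 33 mm above this origin on the same axis. Left or right of the flat stand.
- flat_stand: Bystander: fixed dark steel stand with the same foot and height (58 mm) but a solid flat plate 84 mm across on top. Origin: centre of the foot's underside on the bench, z up.
There are look-alikes about, which are no part of the job. What is shaped like the domed_stub but blue or turquoise is not meant.

How it is judged:
By the outcome, as a careful person would: the job done as asked, in the order asked, and still so for the second after the job is handed in, with the robot touching nothing.
It also fails if it takes over 38 s, if anything falls off the work surface, if the arm or the gripper's body presses on something with over 40 N, if the wrist force passes 120 N, or if a joint passes its speed limit or range.

ROBOT

A 7-joint arm with a two-finger parallel gripper is mounted at the origin on the work surface; the furniture and walls round the work are solid. World frame = base frame: x ahead of the robot, y to its left, z up, the work surface at z = 0. Lengths are in m, angles in degrees, forces in N, time in s.
With the tool pointing down it reaches from about 0.425 to 0.875 m from the base axis. Payload 4.7 kg.
Tool frame: the origin (TCP) lies at the very end of the fingers, on their centre line; the grasp point (between the pads) lies 19 mm behind it; y points along the fingers, z is the direction in which the jaws open and shut, and the axes are right-handed (so a half turn about y gives the same grasp; the last joint's range is limited). The gripper opens to 87 mm and grips with 3 to 60 N. Pads are 19 mm wide; open, the fingers measure 117 mm over their backs; the gripper's body (75 mm by 190 mm) begins 51 mm behind the grasp point.
Start: joints at [-74.307, 18.392, -4.016, 83.108, 1.295, 78.541, -3.26], TCP at [0.167, 0.628, 0.223] pointing down, gripper open.
Joint ranges: [-163.93, 163.93], [-17.29, 119.83], [-79.2, 71.16], [3.27, 140.29], [-89.18, 269.18], [5.43, 117.66], [-154.24, 154.24]. Speed limits (degrees/s): [147.25, 147.25, 180, 180, 180, 180, 180].

INTERFACE

Orientations are given as [roll, pitch, yaw] about the fixed x, y, z axes, in that order (R = Rz(yaw) Ry(pitch) Rx(roll)).
In Python, from cell import env gives the robot as it stands.
- The arm moves only by the shell command python3 -m pendant 'ROWS' [FORCE]. ROWS is JSON, one flat list of numbers, 7 for each row, row after row: the shift along the world's x, y, z in units of 40 mm (1.0 is 40 mm), then the turn, a rotation vector about the world's x, y, z in units of 10 degrees (1.0 is 10 degrees), then the finger opening in mm, from 0 to 87. In form: [x, y, z, wx, wy, wz, jaw, x, y, z, wx, wy, wz, jaw, ...]. A call has 1 to 10 rows; each row shifts and turns the commanded pose from where the row before left it; what a row does not reach is not made up. A row lasts 1/8 s, in which the tool goes at most 62.5 mm and 10.7 degrees, less where a joint would pass 70% of its speed; a pose out of reach is approached as far as the arm can. A call is refused whole if a number of a shift passes 1 or a number of a turn 1, either way. A call with a gripper value outside its range is refused whole. The fingers move at their own pace and stop on an object; FORCE is the grip in N (left out, the last holds). Time passes only in rows, so rows that do not move let the fingers close. It gives the time, the measured TCP pose, the force and the opening at its end, in the units of the state.
- env.get_obs(): the state, without advancing time (a new reading comes with each control period).
- env.read_camera(name): name is "scene" or "top"; returns a dict with "image" (400x640x3 uint8, red, green, blue), "fx", "fy", "cx", "cy" (pixels), "cam_to_world" (4x4, takes a point from camera to world coordinates). Camera axes: x right, y up, looking along -z (the intrinsics and any distortion apply to the point x, -y, -z); pixel columns grow to the right and rows downward; lengths in m; the calibration is good to about 2 mm. A picture is of the moment at which its call begins. There is no depth.
- env.sign_off(): hands the job in, once; it reports no verdict.
The state is a dict: "time_s": time; "qpos": joint angles; "joint_velocities": joint speeds; "effort": joint torques, N m; "tool_pos": TCP position; "tool_rot": TCP orientation; "force": force on the tool from outside, world axes, zero at the start; "wrist_torque": the same for the moment, N m; "grip_width": finger opening in m.
Only numpy, scipy, OpenCV 4.12 (cv2) and the standard library are available. Lean on these libraries where they do the work, as an engineer would, in place of code of your own. Each camera call takes 0.05 s, during which the arm holds its last target.

## Working session

There is one attempt and no reset: what is moved stays moved. The work goes in short steps, Python scripts to look and compute and a shell command to move; the robot and the scene stay as the last step left them, time stands still between calls to the robot, and variables do not carry over. Pictures are saved under pics/ and viewed, and the job is handed in when it is done.

```bash
ls; mkdir -p pics
python3 - <<'E'
from cell import env
import cv2
print(env.get_obs())
for n in("scene","top"):
    d=env.read_camera(n); cv2.imwrite(f"pics/{n}0.png",d["image"][:,:,::-1]); print({k:v for k,v in d.items() if k!="image"})
E
```

```text
pics
{'time_s': 0.0, 'qpos': array([-74.3072154 ,  18.43815521,  -4.01537767,  83.17557206,
         1.29767434,  78.54050753,  -3.26196928]), 'joint_velocities': array([-0.0647185 ,  0.02584539, -0.10364876,  0.04791922, -0.09104489,
       -0.00221793, -0.12073244]), 'effort': array([ 2.62174963e-04, -4.91278625e+01, -4.03711153e-01, -3.12537718e+01,
       -6.39635813e-02,  4.33050294e-02,  1.68284414e-04]), 'tool_pos': array([0.16689527, 0.62763234, 0.22146589]), 'tool_rot': array([-9.01088421e+01, -8.46339442e-03, -1.48845936e+01]), 'force': array([ 0.5367452 , -0.71446009,  0.26986172]), 'wrist_torque': array([ 0.00784206, -0.00974056, -0.01251787]), 'grip_width': 0.08699244481591076}
{'fx': 476.40005454772773, 'fy': 476.40005454772773, 'cx': 322.0340390659364, 'cy': 199.39744141290979, 'cam_to_world': array([[ 0.84988571,  0.29212571, -0.43858505, -0.13651863],
       [-0.52665545,  0.44224045, -0.7259872 , -0.90872792],
       [-0.01811948,  0.84798936,  0.52970344,  0.74260795],
       [ 0.        ,  0.        ,  0.        ,  1.        ]])}
{'fx': 466.00971139934546, 'fy': 466.00971139934546, 'cx': 320.8652204210046, 'cy': 199.92637323670334, 'cam_to_world': array([[ 0.00455196,  0.99650298, -0.08343317,  0.36975385],
       [-0.99986822,  0.00323541, -0.01590814,  0.03794232],
       [-0.01558257,  0.08349459,  0.99638639,  1.18097004],
       [ 0.        ,  0.        ,  0.        ,  1.        ]])}
```

View pics/scene0.png

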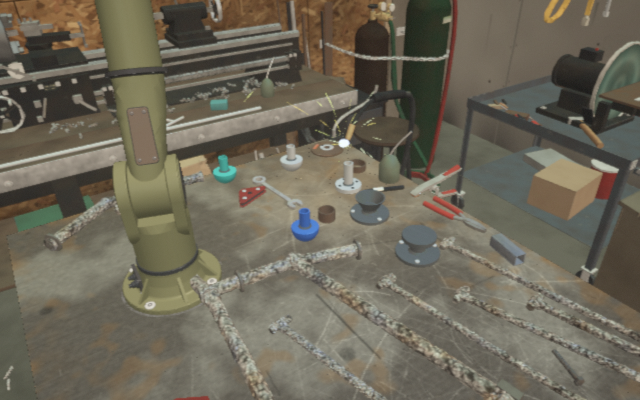

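View pics/top0.png

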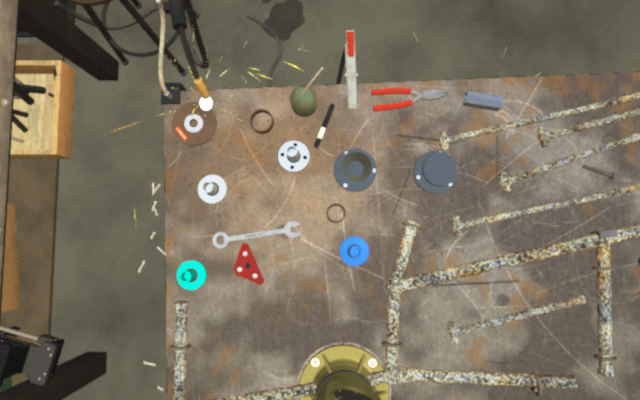

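Top view: the domed stub is at about (212,189), the flanged stub with bolt holes at (293,156), the dish stand at (355,170) and the flat stand at (436,172). The blue and turquoise look-alikes are at (354,251) and (191,275). I'll enlarge the ones that matter.

Run:
```python
import cv2,numpy as np
t=cv2.imread("pics/top0.png"); s=cv2.imread("pics/scene0.png")
def c(im,x,y,w=24):
    return cv2.resize(im[y-w:y+w,x-w:x+w],(384,384),interpolation=cv2.INTER_CUBIC)
cv2.imwrite("pics/crop0.png",np.hstack([c(t,212,189),c(t,355,170)]))
cv2.imwrite("pics/crop1.png",np.hstack([c(s,291,157),c(s,369,206)]))
```

```text
(no output)
```

View pics/crop0.png

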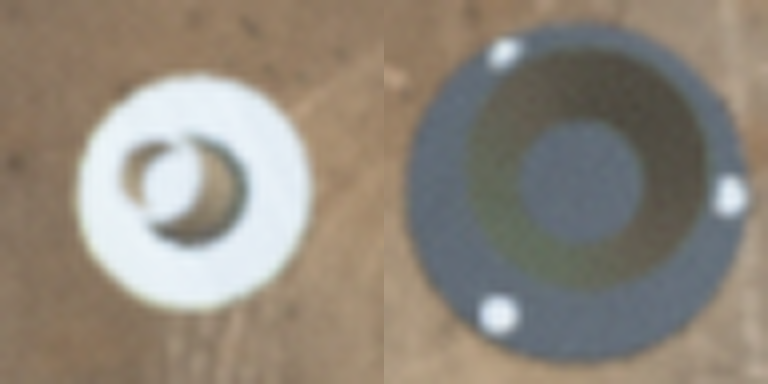

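View pics/crop1.png

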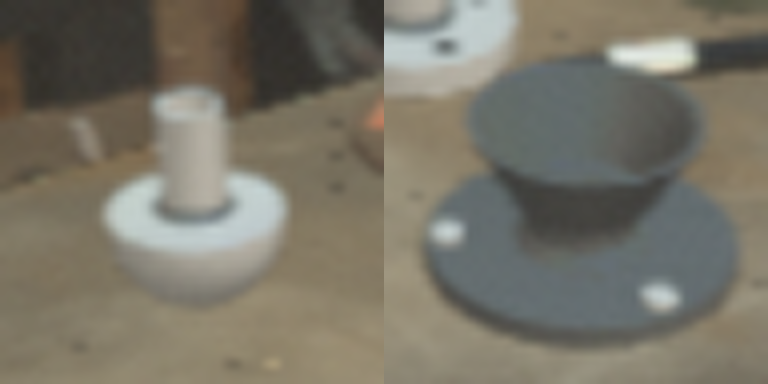

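```bash
cat > h.py <<'E'
import numpy as np
from cell import env
def ray(d,u,v,z):
    M=d["cam_to_world"]; r=M[:3,:3]@np.array([(u-d["cx"])/d["fx"],-(v-d["cy"])/d["fy"],-1]); o=M[:3,3]
    return (o+r*(z-o[2])/r[2])
def proj(d,p):
    M=d["cam_to_world"]; q=M[:3,:3].T@(np.array(p)-M[:3,3]); return d["cx"]+d["fx"]*q[0]/-q[2], d["cy"]-d["fy"]*q[1]/-q[2]
E
python3 - <<'E'
from h import *
t=env.read_camera("top"); s=env.read_camera("scene")
P=lambda n,d,u,v,z: print(n,ray(d,u,v,z).round(4))
P("stub shoulder top",t,211.87,188.5,.039)
P("stub L",t,188-.44+77/8,188.5,.039);P("stub R",t,188-.44+312/8,188.5,.039)
P("foot",t,354.76,169.56,.010);P("rim",t,356.1,166.56,.058);P("floor",t,355.25,168.1,.029)
P("scene shoulder",s,267+24.4-.44,133+26.25-.44,.039)
P("scene pipetop",s,267-.44+189/8,133-.44+106/8,.084)
P("scene rim",s,345+25.3-.44,182+15.4-.44,.058)
P("flange",t,293,156,.014)
P("bluecheck",t,354,251,.05)
E
```

```text
stub shoulder top [0.4929 0.3259 0.039 ]
stub L [0.4928 0.3624 0.039 ]
stub R [0.493  0.2895 0.039 ]
foot [ 0.5453 -0.0289  0.01  ]
rim [ 0.5454 -0.0294  0.058 ]
floor [ 0.5461 -0.029   0.029 ]
scene shoulder [0.4927 0.3219 0.039 ]
scene pipetop [0.494  0.3244 0.084 ]
scene rim [ 0.5458 -0.0317  0.058 ]
flange [0.579  0.1277 0.014 ]
bluecheck [ 0.3412 -0.0245  0.05  ]
```

Both views agree to within 4 mm: stub at about (0.493, 0.325) and dish at about (0.5455, -0.029). The 73 mm cap width also fits the given size. Now I'll move above the stub.

```bash
python3 -m pendant '[0.5,-0.46,0,0,0,0,87, 0.9,-0.84,0,0,0,0,87, 0.9,-0.84,0,0,0,0,87, 0.9,-0.84,0,0,0,0,87, 0.9,-0.84,0,0,0,0,87, 0.9,-0.84,0,0,0,0,87, 0.9,-0.84,0,0,0,0,87, 0.9,-0.84,0,0,0,0,70, 0.9,-0.84,0,0,0,0,70, 0.45,-0.4,0,0,0,0,70]'
```

```text
time_s: 1.45
tool_pos: [0.4953, 0.3217, 0.2225]
tool_rot: [-90.0, -0.1, -15.1]
force: [-0.2, 0.9, 0.1]
grip_width: 0.0714
```

```bash
python3 -m pendant '[-0.06,0.08,-0.8,0,0,0,70, 0,0,-0.9,0,0,0,70, 0,0,-0.9,0,0,0,70, 0,0,-0.3,0,0,0,70, 0,0,0,0,0,0,70]'
python3 - <<'E'
from h import *
import cv2,numpy as np
o=[]
for n,c in(("scene",(290,150)),("top",(212,189))):
    im=env.read_camera(n)["image"][:,:,::-1]; x,y=c; o.append(cv2.resize(im[y-45:y+45,x-45:x+45],(400,400),interpolation=cv2.INTER_CUBIC))
cv2.imwrite("pics/pre.png",np.hstack(o)); print(env.get_obs()["tool_pos"])
E
```

```text
time_s: 2.08
tool_pos: [0.4904, 0.3281, 0.1063]
tool_rot: [-90.0, 0.0, -14.9]
force: [0.4, 0.5, 0.0]
grip_width: 0.0701
[0.49152342 0.32883042 0.10812039]
```

View pics/pre.png

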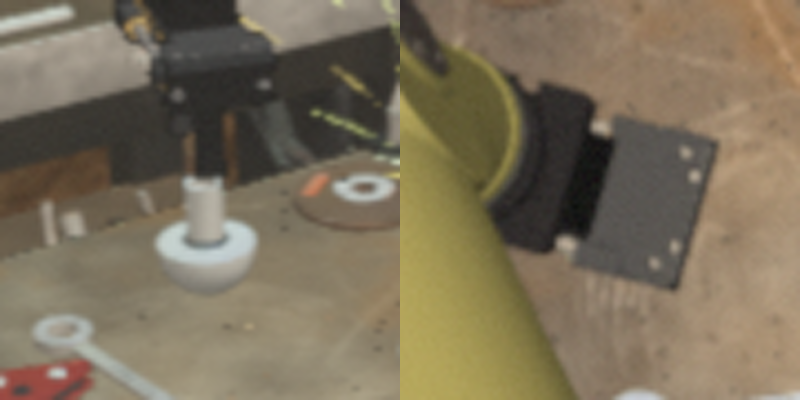

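The scene crop shows the fingers directly over the pipe at about (205,180), with nothing between them and it. I'll trim by 2–3 mm, descend to TCP 0.047 and close.

```bash
python3 -m pendant '[0.06,-0.07,-0.4,0,0,0,70, 0,0,-0.5,0,0,0,70, 0,0,-0.4,0,0,0,70, 0,0,-0.2,0,0,0,70, 0,0,0,0,0,0,70]' 25; python3 -m pendant '[0,0,0,0,0,0,40, 0,0,0,0,0,0,30, 0,0,0,0,0,0,24, 0,0,0,0,0,0,15, 0,0,0,0,0,0,10, 0,0,0,0,0,0,10]' 25
```

```text
time_s: 2.8
tool_pos: [0.4927, 0.3252, 0.046]
tool_rot: [-90.0, 0.0, -14.9]
force: [0.4, 0.2, 0.7]
grip_width: 0.0696
time_s: 3.55
tool_pos: [0.4931, 0.3257, 0.0467]
tool_rot: [-90.0, -0.0, -14.9]
force: [-0.1, 0.5, 0.6]
grip_width: 0.027
```

Gripped at 27 mm. I'll lift 120 mm, so the cap clears the flanged stub's 84 mm top, and check.

```bash
python3 -m pendant '[0,0,0.2,0,0,0,10, 0,0,0.5,0,0,0,10, 0,0,0.8,0,0,0,10, 0,0,0.8,0,0,0,10, 0,0,0.5,0,0,0,10, 0,0,0.2,0,0,0,10, 0,0,0,0,0,0,10]'
python3 - <<'E'
from h import *
import cv2
im=env.read_camera("scene")["image"][:,:,::-1]
cv2.imwrite("pics/lift.png",cv2.resize(im[60:260,200:440],(720,600),interpolation=cv2.INTER_CUBIC))
E
```

```text
time_s: 4.42
tool_pos: [0.4929, 0.3252, 0.1664]
tool_rot: [-90.0, 0.0, -14.9]
force: [-0.8, 0.0, -3.9]
grip_width: 0.0276
```

View pics/lift.png

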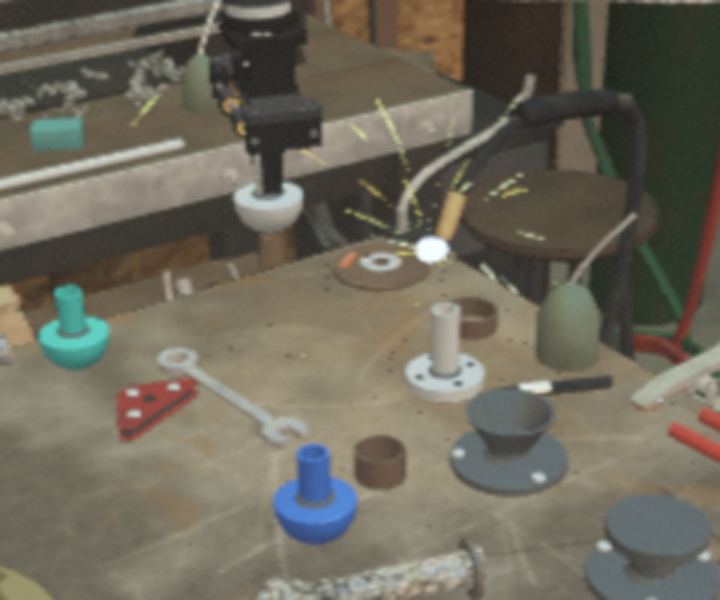

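The stub hangs upright in the jaws at (268,205), and the flanged stub hasn't moved. Next I carry it over the dish, keeping x low until past the flanged stub.

```bash
python3 -m pendant '[0,-0.5,0,0,0,0,10, 0,-0.98,0,0,0,0,10, 0,-0.98,0,0,0,0,10, 0,-0.98,0,0,0,0,10, 0,-0.98,0,0,0,0,10, 0,-0.98,0,0,0,0,10, 0.2,-0.98,0,0,0,0,10, 0.4,-0.98,0,0,0,0,10, 0.4,-0.98,0,0,0,0,10, 0.31,-0.53,0,0,0,0,10]'; python3 -m pendant '[0,0,0,0,0,0,10, 0,0,0,0,0,0,10]'
python3 - <<'E'
from h import *
import cv2
im=env.read_camera("scene")["image"][:,:,::-1]; print(env.get_obs()["tool_pos"])
cv2.imwrite("pics/over.png",cv2.resize(im[90:250,270:470],(750,600),interpolation=cv2.INTER_CUBIC))
im=env.read_camera("top")["image"][:,:,::-1]; print(env.get_obs()["tool_pos"])
cv2.imwrite("pics/overt.png",cv2.resize(im[110:230,260:460],(800,480),interpolation=cv2.INTER_CUBIC))
E
```

```text
time_s: 5.72
tool_pos: [0.5443, -0.0341, 0.1659]
tool_rot: [-90.1, 0.1, -15.1]
force: [0.5, 2.0, -4.2]
grip_width: 0.0275
time_s: 5.98
tool_pos: [0.5442, -0.0294, 0.1658]
tool_rot: [-90.0, 0.1, -14.9]
force: [0.0, 0.1, -4.3]
grip_width: 0.0276
[ 0.54441518 -0.02881389  0.16602437]
[ 0.54459983 -0.02852562  0.16614701]
```

View pics/over.png

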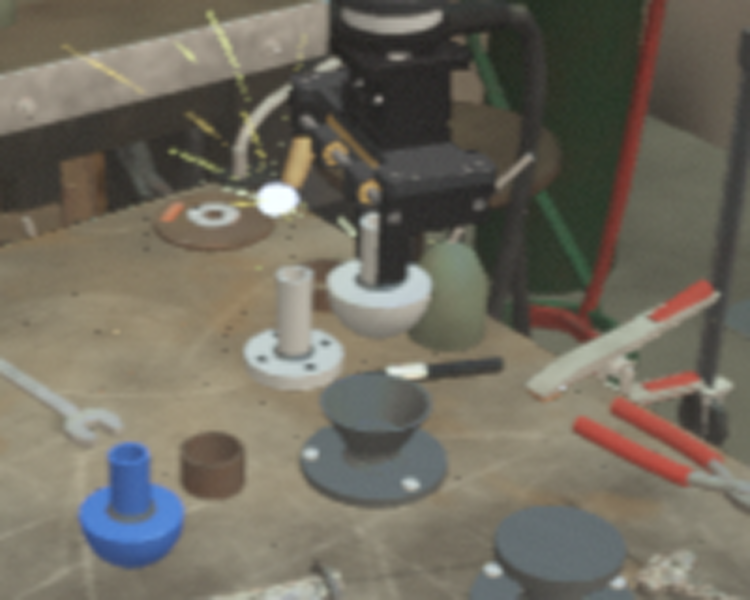

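View pics/overt.png

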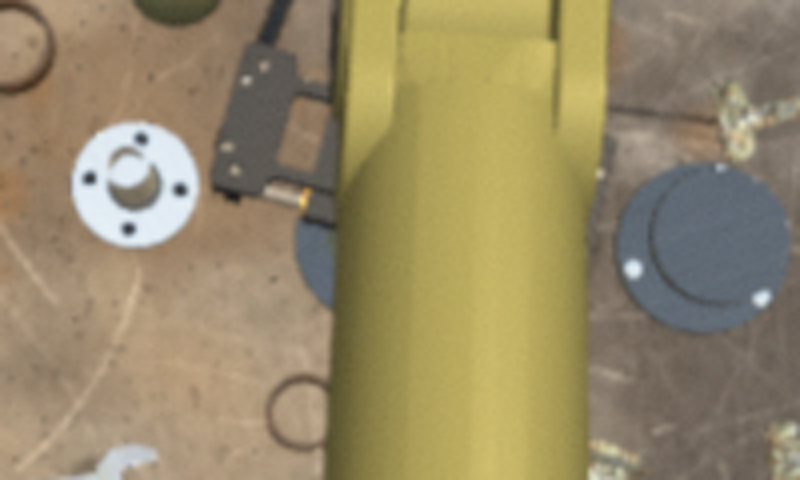

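The cap hangs just above the cup: cap centre x≈379, cup rim centre x≈376 in the enlarged scene crop. I'll check the alignment against the projection.

Run:
```python
from h import *
import cv2
d=env.read_camera("scene"); 
x0,y0,sc=270,90,3.75
def ell(r,xy,z):
    a=np.linspace(0,2*np.pi,60); return np.array([[(np.array(proj(d,(xy[0]+r*np.cos(t),xy[1]+r*np.sin(t),z)))-[x0,y0]+.5)*sc for t in a]])
im=cv2.resize(d["image"][y0:250,x0:470,::-1],(750,600),interpolation=cv2.INTER_CUBIC)
for r,xy,z,c in((.036,(.5450,-.0295),.158,(0,0,255)),(.042,(.5455,-.0295),.058,(0,255,0)),(.055,(.5455,-.0295),.010,(0,255,255))):
    cv2.polylines(im,ell(r,xy,z).astype(np.int32),True,c,1)
cv2.imwrite("pics/chk.png",im[200:520,220:520].repeat(2,0).repeat(2,1)[:600])
```

```text
(no output)
```

View pics/chk.png

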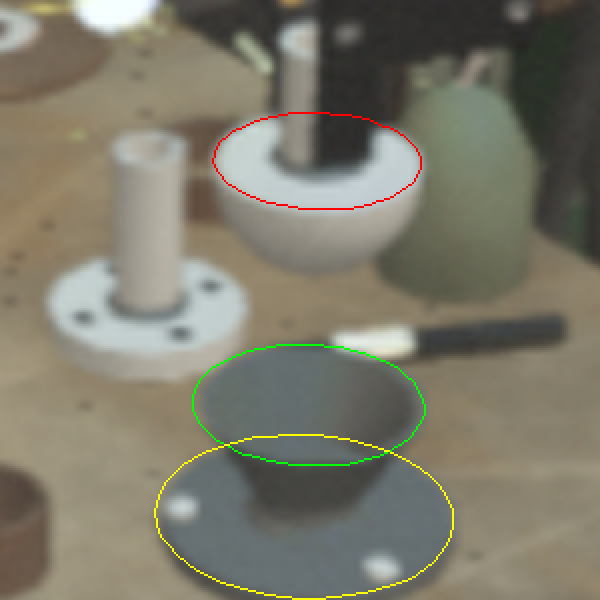

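The overlays fit to about 1 mm. Cross-calibrating, the dish axis is at about (0.5455, -0.030), so I'll trim 1 mm and descend to about 10 mm above seating.

```bash
python3 -m pendant '[0.03,-0.03,-0.4,0,0,0,10, 0,0,-0.5,0,0,0,10, 0,0,-0.5,0,0,0,10, 0,0,-0.3,0,0,0,10, 0,0,-0.2,0,0,0,10, 0,0,0,0,0,0,10, 0,0,0,0,0,0,10]'; python3 -m pendant '[0,0,-0.05,0,0,0,10, 0,0,-0.05,0,0,0,10, 0,0,-0.03,0,0,0,10, 0,0,0,0,0,0,10]'
```

```text
time_s: 7.0
tool_pos: [0.5472, -0.0306, 0.0912]
tool_rot: [-90.0, -0.1, -14.9]
force: [-0.0, -0.4, -4.0]
grip_width: 0.0273
time_s: 7.5
tool_pos: [0.5465, -0.0306, 0.0853]
tool_rot: [-90.0, 0.0, -14.9]
force: [-0.3, 0.5, -3.5]
grip_width: 0.0276
```

```bash
python3 -m pendant '[-0.02,0.01,-0.03,0,0,0,10, 0,0,-0.03,0,0,0,10, 0,0,0,0,0,0,10]'; python3 -m pendant '[0,0,-0.03,0,0,0,10, 0,0,0,0,0,0,10]'; python3 -m pendant '[0,0,-0.03,0,0,0,10, 0,0,0,0,0,0,10]'
```

```text
time_s: 7.88
tool_pos: [0.5457, -0.0302, 0.0828]
tool_rot: [-90.0, 0.0, -14.9]
force: [0.7, -0.6, -3.4]
grip_width: 0.0273
time_s: 8.12
tool_pos: [0.5458, -0.0301, 0.0817]
tool_rot: [-90.0, 0.0, -14.9]
force: [-0.2, 0.1, -3.6]
grip_width: 0.0271
time_s: 8.38
tool_pos: [0.5459, -0.0297, 0.0808]
tool_rot: [-90.0, 0.0, -14.9]
force: [-1.0, 1.2, -1.2]
grip_width: 0.0276
```

Contact has begun: z is 0.0808 against 0.080 expected, with a slight side force of (-1, +1.2). I'll yield about 0.5 mm that way and go down a little more.

```bash
python3 -m pendant '[-0.01,0.01,-0.02,0,0,0,10, 0,0,0,0,0,0,10]'; python3 -m pendant '[-0.01,0.01,-0.02,0,0,0,10, 0,0,0,0,0,0,10, 0,0,0,0,0,0,10]'
```

```text
time_s: 8.62
tool_pos: [0.5459, -0.0293, 0.0802]
tool_rot: [-89.9, -0.1, -14.9]
force: [-0.4, 2.2, 0.2]
grip_width: 0.0274
time_s: 9.0
tool_pos: [0.5459, -0.0292, 0.08]
tool_rot: [-89.9, -0.1, -14.9]
force: [-0.5, 2.4, 6.2]
grip_width: 0.0272
```

```bash
python3 -m pendant '[0,0.02,0,0,0,0,10, 0,0,0,0,0,0,10, 0,0,0,0,0,0,10]'; python3 -m pendant '[0,0,-0.01,0,0,0,10, 0,0,0,0,0,0,10, 0,0,0,0,0,0,10]'
```

```text
time_s: 9.38
tool_pos: [0.5459, -0.0291, 0.0799]
tool_rot: [-90.0, -0.1, -14.9]
force: [-0.8, 1.9, 6.2]
grip_width: 0.0269
time_s: 9.75
tool_pos: [0.5459, -0.0291, 0.0799]
tool_rot: [-90.0, -0.1, -14.9]
force: [-2.0, 0.7, 7.4]
grip_width: 0.0274
```

Seated: 7 N of support and side forces under 2 N. I'll release in stages.

```bash
python3 -m pendant '[0,0,0,0,0,0,27, 0,0,0,0,0,0,29, 0,0,0,0,0,0,32, 0,0,0,0,0,0,38, 0,0,0,0,0,0,45, 0,0,0,0,0,0,52, 0,0,0,0,0,0,52]'
python3 - <<'E'
from h import *
import cv2
im=env.read_camera("scene")["image"][:,:,::-1]
cv2.imwrite("pics/rel.png",cv2.resize(im[130:230,320:420],(600,600),interpolation=cv2.INTER_CUBIC))
E
```

```text
time_s: 10.62
tool_pos: [0.545, -0.0287, 0.0786]
tool_rot: [-90.0, -0.0, -14.9]
force: [0.2, -0.4, 0.6]
grip_width: 0.0505
```

View pics/rel.png

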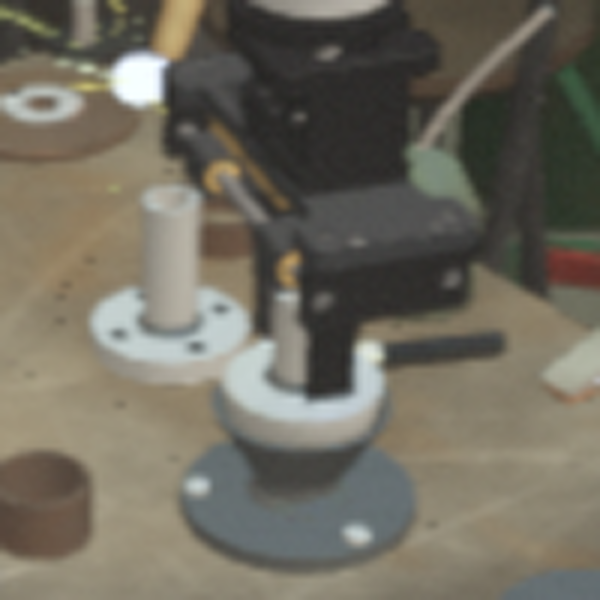

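The stub stands upright in the cup, with its shoulder about level at (303,380), and both fingers are free of it. I'll go straight up, then retreat.

```bash
python3 -m pendant '[0,0,0.2,0,0,0,52, 0,0,0.4,0,0,0,52, 0,0,0.7,0,0,0,52, 0,0,0.9,0,0,0,52, 0,0,0.9,0,0,0,52, 0,0,0.5,0,0,0,52]'; python3 -m pendant '[0,0.5,0,0,0,0,60, 0,0.9,0,0,0,0,60, 0,0.9,0,0,0,0,60, 0,0.9,0,0,0,0,60, 0,0.9,0,0,0,0,60, 0,0.9,0,0,0,0,60, 0,0.9,0,0,0,0,60, 0,0.5,0,0,0,0,60, 0,0,0,0,0,0,60]'
python3 - <<'E'
from h import *
import cv2
d=env.read_camera("scene");t=env.read_camera("top")
def ov(d,x0,y0,w,sc,C):
    im=cv2.resize(d["image"][y0:y0+w,x0:x0+w,::-1],(w*sc,w*sc),interpolation=cv2.INTER_CUBIC); raw=im.copy()
    for r,xy,z,c in C:
        p=[(np.array(proj(d,(xy[0]+r*np.cos(a),xy[1]+r*np.sin(a),z)))-[x0,y0]+.5)*sc for a in np.linspace(0,6.283,60)]
        cv2.polylines(im,[np.array(p).astype(np.int32)],True,c,1)
    return np.hstack([raw,im])
xy=(.5455,-.0295)
C=[(.036,xy,.072,(0,0,255)),(.014,xy,.117,(0,0,255)),(.055,xy,.010,(0,255,255))]
cv2.imwrite("pics/fin_s.png",ov(d,340,150,66,6,C)); cv2.imwrite("pics/fin_t.png",ov(t,322,137,66,6,C))
cv2.imwrite("pics/fin_full.png",t["image"][:,:,::-1])
E
```

```text
time_s: 11.42
tool_pos: [0.5461, -0.0288, 0.2262]
tool_rot: [-89.9, -0.2, -14.9]
force: [0.8, 0.4, -1.0]
grip_width: 0.0523
time_s: 12.55
tool_pos: [0.5448, 0.2286, 0.223]
tool_rot: [-90.0, -0.0, -14.7]
force: [0.3, -0.4, 0.2]
grip_width: 0.0604
```

View pics/fin_s.png

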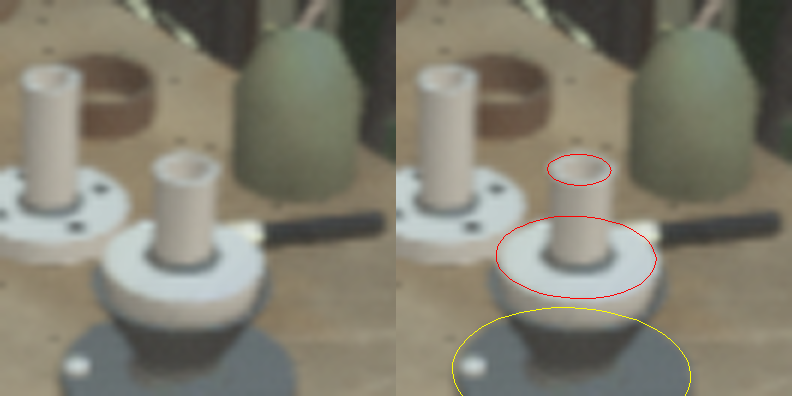

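View pics/fin_t.png

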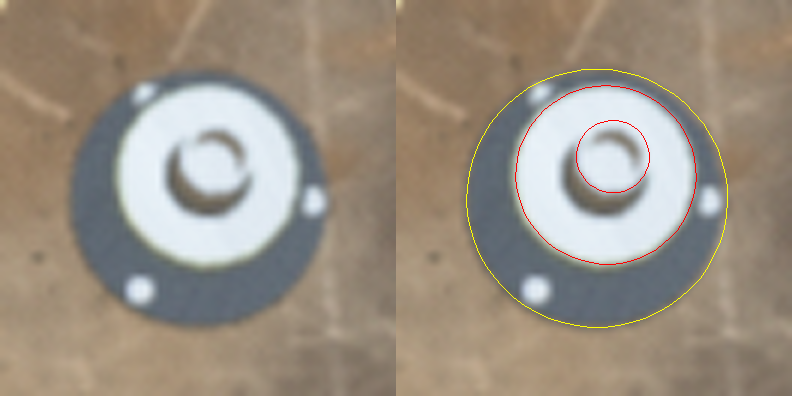

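View pics/fin_full.png

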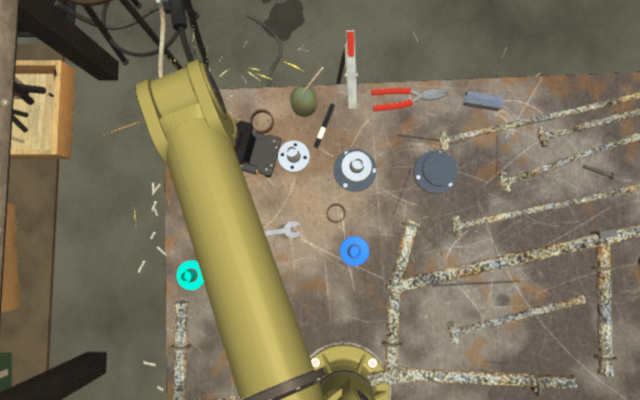

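The final checks fit. In the top view the bore edge and shoulder match the predicted upright, seated circles. In the scene view the shoulder is at (184,259) against a predicted (181,257), and the pipe top at (185,168) against (183,169). The flanged stub is still at (293,156) and the arm is clear.

```bash
python3 -c "
from cell import env
print(env.sign_off())"
```

```text
the job is handed in; nothing more can be done
None
```

The domed stub is seated dome-down in the dish stand and standing upright, and I handed the job in after about 13 s of the 38 s allowed.

- **Placing:** I lowered the stub into the cup in 1 mm steps or less until it carried about 7 N of support. Then I opened the jaws and withdrew straight up. Forces stayed far below the limits in every reading.
- **Seating check:** After release, both cameras matched the predicted fully home, upright position. The offsets were about half a pixel (under 1 mm).
- **Bystanders:** The flanged stub was still at its original pixel position, and the arm ended clear of everything.
- **Disagreements:** The two cameras differed by 2–4 mm in y, on both the stub and the dish. I cancelled most of that by comparing both objects in each view. At first contact the cup pushed sideways with up to about 2.4 N, which I relieved by shifting the stub about 1 mm. No check failed.

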